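Clear the forming die and reset its length stop

ROBOT

A 6-joint arm with a two-finger parallel gripper is mounted at the origin on the work surface. World frame = base frame: x ahead of the robot, y to its left, z up, the work surface at z = 0. Lengths are in m, angles in degrees, forces in N, time in s.
With the tool pointing down it reaches from about 0.25 to 0.725 m from the base axis. Payload 9.7 kg.
Tool frame: the origin (TCP) lies between the finger pads; the fingertips stand 17 mm ahead of it and the grasp point (between the pads) lies 2 mm behind it; z points along the fingers, y is the direction in which the jaws open and shut (so a half turn about z gives the same grasp; the last joint's range is limited). The gripper opens to 85 mm and grips with 20 to 120 N. Pads are 22 mm wide; open, the fingers measure 114 mm over their backs; the gripper's body (76 mm by 85 mm) begins 54 mm behind the grasp point. The pads swing forward as they close: fully open they stand 13 mm farther back than shut.
Start: joints at [-69.557, 4.979, 10.078, 95.1, 0, 90], TCP at [0.192, -0.515, 0.248] pointing down, gripper open.
Joint ranges: [-179.16, 179.16], [-48.56, 103.87], [-65.8, 70.77], [-126.05, 130.52], [-82.76, 87.17], [-180, 180]. Speed limits (degrees/s): [127.2, 127.2, 147.25, 180, 180, 180].

INTERFACE

Orientations are given as [roll, pitch, yaw] about the fixed x, y, z axes, in that order (R = Rz(yaw) Ry(pitch) Rx(roll)).
In Python, from workcell import monitor, cams, order gives the robot as it stands. The module is installed in compiled form; this text tells all that it offers.
- The arm moves only by the shell command python3 -m handwheel 'ROWS' [OPENING] [FORCE]. ROWS is JSON, a list of rows, each a list of 6 numbers: the shift along the tool's x, y, z in m, then the turn, a rotation vector about the tool's x, y, z in degrees. In form: [[tx, ty, tz, wx, wy, wz], ...]. A call has exactly 8 rows; each row shifts and turns the commanded pose from where the row before left it, along the tool's axes as they then stand; what a row does not reach is not made up. A row lasts 1/12 s, in which the tool goes at most 41.7 mm and 7.16 degrees, less where a joint would pass 70% of its speed; a pose out of reach is approached as far as the arm can. A call is refused whole if a number of a shift passes 0.0417 or a number of a turn 7.16, either way. A call with a gripper value outside its range is refused whole. OPENING is the opening, from -1 (shut) to 1 (fully open), set as the call begins (- or left out, the last holds). The fingers move at their own pace and stop on an object; FORCE is the grip in N (left out, the last holds). Time passes only in rows, so rows that do not move let the fingers close, or fill a call up. It gives the time, the measured TCP pose, the force and the opening at its end, in the units of the state.
- monitor.get_obs(): the state, without advancing time (a new reading comes with each control period).
- cams.camera(name): name is "scene" or "side" or "wrist"; returns a dict with "img" (400x640x3 uint8, red, green, blue), "depth" (400x640 float32, m along the optical axis (not along the pixel's ray), 0 where there is no reading), "fx", "fy", "cx", "cy" (pixels), "distortion" ([k1, k2, p1, p2, k3] as OpenCV has them; the pictures are not rectified), "rvec" (rotation vector, rad) and "tvec" (3), from world to camera coordinates, as OpenCV has them; the wrist camera has in their place "tool_from_camera" (4x4, takes a point from camera to tool coordinates, whose origin is the TCP and whose axes are the flange's). Camera axes: x right, y down, z forward; pixel columns grow to the right and rows downward; lengths in m; the calibration is good to about 2 mm. A picture is of the moment at which its call begins: read the wrist's pose just before it.
- order.job_done(): hands the job in, once; it reports no verdict.
The state is a dict: "time": time; "q": joint angles; "qd": joint speeds; "joint_efforts": joint torques, N m; "ee_pos": TCP position; "tcp_rot": TCP orientation; "wrist_force": force on the tool from outside, world axes, zero at the start; "torque": the same for the moment, N m; "opening": finger opening in m.
Only numpy, scipy, OpenCV 4.12 (cv2) and the standard library are available. Lean on these libraries where they do the work, as an engineer would, in place of code of your own. Each camera call takes 0.05 s, during which the arm holds its last target. There are 200 camera calls.

TASK

That was the last of the short brackets: lift it up out of the forming die and stand it, web down, in the empty space at the end of the green tray beside the two finished ones, setting it down rather than dropping it and leaving those two where they are. Then reset the length stop for the longer blanks: pull the black plunger knob up to draw the pin, slide the stop one hole outward, away from the die, and let the pin go fully home in that hole. Finish while holding: keep hold of the knob with the pin home, so that I can tighten the clamp screw.

Things in the scene. Friction and masses are not known exactly. Their poses are not given: they have to be found in the camera images.
- die (a point): Middle of the channel floor of the forming tool's steel lower die, 38 mm above the bench; z up. The die is 110 (x) x 120 (y) mm, its top 62 mm above the bench; the channel, 53 mm wide, 24 deep, open at both ends, runs along x. Four brass guide pins 7 mm high stand on the die's top at x +-36, y +-49. The stop's rail runs out along -y; on +y stands the swung-open punch head.
- rail_end (a point): Outer end, on top, of the stop's rail: a 30 mm square steel tube along the y axis of die, its top 52 mm above the bench, 200 mm from the die's middle. It has 9 mm holes in its top every 25 mm. The tool's dark base plate below it is 130 mm wide.
- head_pivot (a point): Middle of the hinge pin of the teal punch head, 135 mm from the die's middle on its +y side, 80 mm above the bench. The head is swung open away from the die: from the pivot it reaches 220 mm outward and up, to about 270 mm above the bench. Nothing to do with it; keep clear.
- bracket_c (a point): Centre of the aluminium U bracket in the die: 60 long (x), 50 wide outside (y), 52 high, 4 thick, 75 to 125 g, open at the top: web at the bottom, upright flanges with outer faces to +y and -y. Centre 26 mm above its underside. In the die the web lies on the channel floor, up to 12 mm off the middle along x; the flanges stand 28 mm above the die's top, so it can be gripped across them from above.
- tray_free (a point): Middle of the free space at one end of the green tray, on its floor 4 mm above the bench. The tray is 264 (x) x 140 (y) mm, walls 18 mm high, fixed to the bench. The free space reaches 46 mm each way along x from here; beyond it on the -x side stand the two finished brackets, lengths along x.
- done1_c (a point): Centre of a finished bracket, same shape as the one in the die, standing at the tray's other end, about 164 mm from tray_free. Loose; to be left in place.
- done2_c (a point): Centre of the other finished bracket, standing in the middle of the tray, about 83 mm from tray_free. Loose; to be left in place.
- knob (a point): Centre of the black round plunger knob (red dot on top) on the red sliding stop: 27 mm across, 22 high, axis upright, centre 90 mm above the bench with the pin home. Axes as die. Below it: a steel body 25 mm across up to 74 mm, the sleeve (44 across, 60 along the rail) up to 58, a nose plate up to 70 on its die side. The knob carries the stop along when moved along the rail.
- plunger (a joint): How far knob and pin are drawn straight up, m: 0 = pin fully home (8 mm deep in a hole), above 0.008 = pin clear of the rail, 0.014 = end of travel. A spring pulls it down with about 6 N at home, 12 N fully up. Let go over a hole the 8 mm round-nosed pin drops in; between holes it rides on top of the rail.
- stop (a joint): Position of the stop along its rail, m: 0 = the hole where it is at the start, growing outward, away from the die (along -y of die). Holes every 0.025, so the next hole outward is at 0.025. About 3 N of sliding friction; it can run from -0.010 to 0.060 when the pin is drawn.
Things that resemble listed ones, but are neither listed nor needed, are in the scene too. Leave any purple or turquoise look-alike of the part that bears bracket_c alone.

How it is judged (in metres and radians):
On the way, in this order (a step that is already met when the one before it is completed fails the run):
1. the bracket is held clear of the die (z of bracket_c in the frame of die above 0.056 m and contact force between bracket and the fingers above 0.3 N), for 0.1 s.
2. the bracket stands in the tray's free space, let go (x of bracket_c in the frame of tray_free between -0.022 and 0.022 m and y of bracket_c in the frame of tray_free between -0.045 and 0.045 m and z of bracket_c in the frame of tray_free below 0.03 m and angle between bracket_c's own z axis and vertical below 0.1 rad and contact force between bracket and the fingers below 0.05 N and linear speed of bracket below 0.03 m/s), for 0.2 s.
3. the pin is drawn while the stop is at its old hole (value of joint plunger above 0.005 m and value of joint stop between -0.005 and 0.005 m).
4. the pin is home in the next hole outward (value of joint plunger below 0.0015 m and value of joint stop between 0.0225 and 0.0275 m), for 0.2 s.
At the end, for the whole second after the job is handed in: The pin is home (under 1.5 mm) in the next hole outward (stop at 25 +-2.5 mm), the fingers grip the knob (over 5 N, grasp point within 27 mm of its centre), and the bracket stands upright (within 0.1 rad) and still on the tray's floor, within 22 mm along and 45 mm across of the free space's middle (all of step 4 and contact force between plunger and the fingers above 5 N and distance between the grasp point and knob below 0.027 m and x of bracket_c in the frame of tray_free between -0.022 and 0.022 m and y of bracket_c in the frame of tray_free between -0.045 and 0.045 m and z of bracket_c in the frame of tray_free below 0.03 m and angle between bracket_c's own z axis and vertical below 0.1 rad and linear speed of bracket below 0.02 m/s); the arm keeps its last pose, push and grip.
It fails at once if a finished bracket is moved more than 15 mm (distance of any of done1_c, done2_c from where it was at the start of the episode above 0.015 m).
It fails at once if the bracket is dropped: let go, away from the die, with its underside more than 12 mm above the tray's floor (horizontal distance between bracket_c and die above 0.07 m and z of bracket_c in the frame of tray_free above 0.038 m and contact force between bracket and the fingers below 0.02 N).
It also fails if it takes over 48 s, if anything falls off the work surface, if the arm or the gripper's body presses on something with over 40 N, if the wrist force passes 120 N, or if a joint passes its speed limit or range.

## Working session

There is one attempt and no reset: what is moved stays moved. The work goes in short steps, Python scripts to look and compute and a shell command to move; the robot and the scene stay as the last step left them, time stands still between calls to the robot, and variables do not carry over. Pictures are saved under pics/ and viewed, about 8 in all and at most 12, crops included, and the job is handed in when it is done.

```bash
mkdir -p pics; cat > h.py <<'E'
import numpy as np,cv2
from workcell import monitor,cams,order
from scipy.spatial.transform import Rotation as R
def toolT():
    o=monitor.get_obs();T=np.eye(4);T[:3,:3]=R.from_euler('xyz',o['tcp_rot'],degrees=True).as_matrix();T[:3,3]=o['ee_pos'];return T
def grab(n):
    T=toolT();c=cams.camera(n)
    K=np.array([[c['fx'],0,c['cx']],[0,c['fy'],c['cy']],[0,0,1]])
    if n=='wrist': W=T@np.array(c['tool_from_camera'])
    else:
        r=cv2.Rodrigues(np.array(c['rvec'],float))[0];W=np.eye(4);W[:3,:3]=r.T;W[:3,3]=-r.T@np.array(c['tvec'],float).ravel()
    v,u=np.mgrid[:400,:640];p=cv2.undistortPoints(np.stack([u,v],-1).reshape(-1,1,2).astype(float),K,np.array(c['distortion'])).reshape(400,640,2)
    d=c['depth'];P=np.dstack([p[...,0]*d,p[...,1]*d,d])@W[:3,:3].T+W[:3,3];P[d==0]=np.nan
    return c['img'],P
def save(n,img): cv2.imwrite('pics/'+n+'.png',cv2.cvtColor(img,cv2.COLOR_RGB2BGR))
E
python3 - <<'E'
from h import *
o=monitor.get_obs();print(o)
for n in('scene','side'):
    i,P=grab(n);save(n+'0',i);np.savez('/tmp/'+n,i=i,P=P)
E
```

```text
{'time': 0.0, 'q': array([-6.95583910e+01,  5.01215152e+00,  1.00351086e+01,  9.50986836e+01,
       -1.80178489e-03,  9.00017626e+01]), 'qd': array([-0.04422839,  0.07590334,  0.04575485, -0.01985484, -0.07448557,
        0.03621111]), 'joint_efforts': array([-3.77002332e-03, -5.20387924e+01,  4.64802432e+01,  1.64225459e-02,
       -1.71586371e-04,  7.21016505e-06]), 'ee_pos': array([ 0.1920129 , -0.51518584,  0.24757882]), 'tcp_rot': array([-1.79924273e+02,  1.80411289e-03,  2.04398488e+01]), 'wrist_force': array([0.22825108, 0.46248258, 0.7024939 ]), 'torque': array([ 0.01559658,  0.00521513, -0.02466599]), 'opening': 0.08528884301421409}
```

View pics/scene0.png

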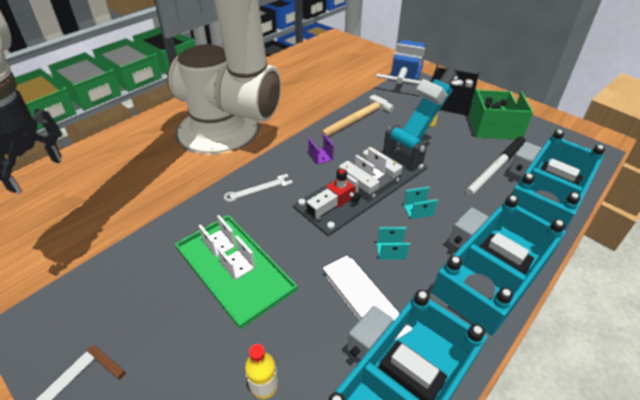

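View pics/side0.png

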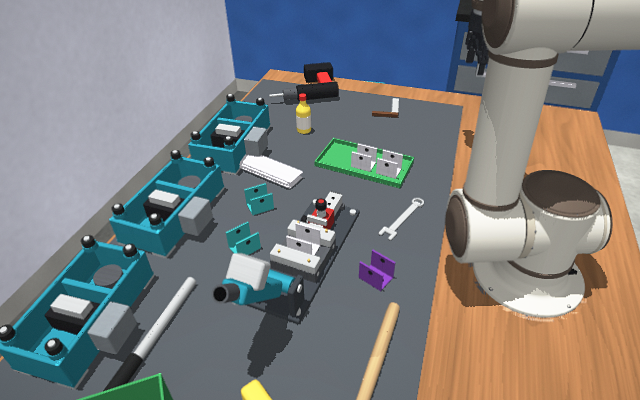

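The scene view shows the die with its bracket at about (370,170), the red stop and knob at (342,178), and the tray at (237,270) with its free end towards (255,305). The side view shows the knob at (321,204), the bracket at (305,238) and the tray at (365,160). Next I'll measure these from the fused point cloud.

```bash
python3 - <<'E'
from h import *
A=[np.load('/tmp/%s.npz'%n) for n in('scene','side')]
I=np.concatenate([a['i'].reshape(-1,3) for a in A]);P=np.concatenate([a['P'].reshape(-1,3) for a in A])
ok=np.isfinite(P[:,0]);I=I[ok].astype(int);P=P[ok]
r,g,b=I.T
for n,u,v in(('scene',342,173),('scene',237,270),('scene',375,175),('side',321,204),('side',305,238)):
    print(n,u,v,A[n=='side']['P'][v,u])
gm=(g>1.5*r)&(g>1.5*b)&(g>90)&(P[:,2]<0.04)
G=P[gm&(np.hypot(P[:,0]-.4,P[:,1]+.4)<.5)]
rect=cv2.minAreaRect(G[:,:2].astype(np.float32)*1000);print('green',len(G),rect,cv2.boxPoints(rect))
# top-down map
s=1000;x0,y0=0.2,-0.7
W,H=600,800
m=np.zeros((800,600,3),np.uint8)
o=np.argsort(P[:,2]);
px=((P[o,0]-0.15)*s).astype(int);py=((0.25-P[o,1])*s).astype(int)
k=(px>=0)&(px<600)&(py>=0)&(py<800)&(P[o,2]<.3)
for dx in(0,1):
  for dy in (0,1): m[np.clip(py[k]+dy,0,799),np.clip(px[k]+dx,0,599)]=I[o][k]
save('top',cv2.resize(m,(450,600)))
rm=(r>150)&(g<60)&(b<60)&(P[:,2]<.12)&(P[:,2]>.03)&(P[:,0]<.7)
print('red',np.median(P[rm],0),P[rm].min(0),P[rm].max(0))
for lo,hi in((.095,.105),(.04,.085)):
    q=P[rm&(P[:,2]>lo)&(P[:,2]<hi)]; print(lo,len(q),q.mean(0) if len(q) else '',)
E
```

```text
scene 342 173 [0.49422817 0.00277121 0.10111081]
scene 237 270 [ 0.46857301 -0.30536161  0.00878219]
scene 375 175 [0.51817771 0.10723506 0.04379199]
side 321 204 [0.4841701  0.0193921  0.10160709]
side 305 238 [0.50073591 0.09038623 0.05274549]
green 6922 ((446.95428466796875, -300.02813720703125), (149.57774353027344, 284.1133117675781), 82.93486785888672) [[ 296.7774  -356.77652]
 [ 578.73346 -391.72177]
 [ 597.13116 -243.27975]
 [ 315.1751  -208.3345 ]]
red [ 0.49235526 -0.00562015  0.05847781] [ 0.4649436  -0.7438285   0.03972591] [0.69368787 0.02769643 0.11967504]
0.095 29 [0.48865565 0.00773508 0.10154769]
0.04 197 [ 0.4930357  -0.01052988  0.05798977]
```

View pics/top.png

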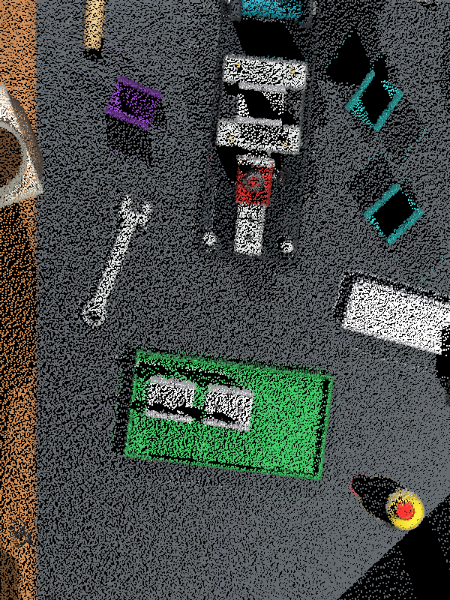

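The top-down map (0.75 px/mm) shows the die at (261,105), the knob at (255,182) and the rail end at (248,252). The tray is centred at (228,415) with its right end free. Now I'll fit the poses numerically.

```bash
python3 - <<'E'
from h import *
A=[np.load('/tmp/%s.npz'%n) for n in('scene','side')]
for n,a in zip(('scene','side'),A):
    P=a['P'].reshape(-1,3);I=a['i'].reshape(-1,3).astype(int);ok=np.isfinite(P[:,0]);P=P[ok];I=I[ok];r,g,b=I.T
    def rect(m,t):
        q=P[m];
        if len(q)<5: print(n,t,len(q));return
        c,s,an=cv2.minAreaRect(q[:,:2].astype(np.float32)*1000); print(n,t,len(q),np.round(c,1),np.round(s,1),round(an,1),'z',np.round(np.percentile(q[:,2],[10,50,90]),4))
    near=lambda x,y,d:np.hypot(P[:,0]-x,P[:,1]-y)<d
    br=np.minimum(np.minimum(r,g),b)>110
    z=P[:,2]
    rect(near(.5,.11,.07)&(z>.0865)&(z<.094),'flange tops die')
    rect(near(.5,.11,.09)&(z>.059)&(z<.065)&br,'die top')
    rect(near(.483,-.05,.06)&(z>.049)&(z<.0555)&(P[:,1]<-.028)&(P[:,0]<.51)&(P[:,0]>.45),'rail top')
    rect(near(.49,.007,.03)&(z>.097)&(z<.106),'knob top')
    rect(near(.375,-.28,.045)&(z>.052)&(z<.062),'done1 tops')
    rect(near(.455,-.293,.04)&(z>.052)&(z<.062),'done2 tops')
    gm=(g>1.5*r)&(g>1.5*b)&near(.454,-.303,.2)
    rect(gm&(z>.0145)&(z<.025),'tray walls'); rect(gm&(z<.025),'tray all')
    rect((P[:,2]>.012)&(z<.05)&near(.45,.05,.3)&(np.abs(P[:,0]-.49)<.1)&False,'x')
E
```

```text
scene flange tops die 94 [496.9 111.8] [53.5 61.9] 84.7 z [0.0873 0.0895 0.091 ]
scene die top 631 [498.1 100.8] [143.  111.2] 83.7 z [0.0602 0.062  0.0639]
scene rail top 287 [481.7 -59.1] [64.1 36.6] 85.4 z [0.0503 0.0521 0.0537]
scene knob top 72 [490.7   7.8] [23.9 23.5] 84.3 z [0.0985 0.101  0.1022]
scene done1 tops 103 [ 375.9 -283.4] [49.2 62.7] 81.5 z [0.0537 0.0554 0.0571]
scene done2 tops 108 [ 454.3 -294.7] [51. 61.] 82.2 z [0.0533 0.0557 0.0572]
scene tray walls 644 [ 454.4 -304.5] [140.4 265.7] 82.9 z [0.0152 0.0171 0.0189]
scene tray all 5308 [ 446.4 -299.4] [148.5 282.9] 83.0 z [0.0019 0.0039 0.0157]
scene x 0
side flange tops die 127 [496.9 112.6] [54.3 60.2] 86.4 z [0.0874 0.0898 0.0915]
side die top 913 [497.7 104. ] [140.  110.5] 84.6 z [0.0602 0.062  0.0637]
side rail top 188 [481.7 -59.1] [61.5 34.7] 84.5 z [0.0507 0.0524 0.0538]
side knob top 68 [486.5  12.1] [23.6 22.7] 17.7 z [0.0984 0.101  0.1025]
side done1 tops 86 [ 376.5 -282.3] [55.9 60.7] 80.8 z [0.0523 0.0547 0.0573]
side done2 tops 79 [ 454.4 -293. ] [56.2 60. ] 81.6 z [0.0525 0.0545 0.0572]
side tray walls 283 [ 454.2 -301.7] [148.  265.1] 82.9 z [0.0153 0.0173 0.0198]
side tray all 1675 [ 455.1 -301.8] [148.  267.5] 82.9 z [0.0025 0.0056 0.0169]
side x 0
```

```bash
python3 -m handwheel '[[0,0,0,0,0,7],[0,0,0,0,0,7],[0,0,0,0,0,7],[0.04,0,0,0,0,4],[0.041,0,0,0,0,0],[0.041,0,0,0,0,0],[0.041,0,0,0,0,0],[0.041,0,0,0,0,0]]' 0.9 25; python3 -c "
from h import *
print(monitor.get_obs()['q'])"
```

```text
time: 0.77
ee_pos: [0.3974, -0.5285, 0.2479]
tcp_rot: [-180.0, 0.0, -4.6]
wrist_force: [-0.6, -1.7, 1.0]
opening: 0.081
[-5.30594696e+01  2.13388229e+01  2.94441455e+01  9.81276914e+01
 -1.13499734e-03  1.31510677e+02]
```

```bash
python3 -m handwheel '[[0,0,0,0,0,-7.1],[0,0,0,0,0,-7.1],[0,0,0,0,0,-7.1],[0,0,0,0,0,-7.1],[0,0,0,0,0,-7.1],[0,0,0,0,0,-7.1],[0,0,0,0,0,-7.1],[0,0,0,0,0,-7.1]]' >/dev/null
python3 -m handwheel '[[0,0,0,0,0,-7.1],[0,0,0,0,0,-7.1],[0,0,0,0,0,-7.1],[0,0,0,0,0,-7.1],[0,0,0,0,0,-7.1],[0,0,0,0,0,-7.1],[0,0,0,0,0,-7.1],[0,0,0,0,0,-7.1]]' >/dev/null
python3 -m handwheel '[[0,0,0,0,0,-7.1],[0,0,0,0,0,-7.1],[0,0,0,0,0,-7.1],[0,0,0,0,0,-7.1],[0,0,0,0,0,-7.1],[0,0,0,0,0,-7.1],[0,0,0,0,0,-7.1],[0,0,0,0,0,-7.1]]' >/dev/null
python3 -m handwheel '[[0,0,0,0,0,-7.1],[0,0,0,0,0,-1.8],[0,0.04,0,0,0,0],[0,0.04,0,0,0,0],[0,0.04,0,0,0,0],[0,0.04,0,0,0,0],[0,0.04,0,0,0,0],[0,0.04,0,0,0,0]]'
cat >> h.py <<'E'
def delta(x,y,z=None):
    T=toolT();o=monitor.get_obs()
    t=np.array([x,y,T[2,3] if z is None else z]);print('t %.2f'%o['time'],'pos',T[:3,3].round(4),'rot',o['tcp_rot'].round(2),'tool delta',(T[:3,:3].T@(t-T[:3,3])).round(4),'q',o['q'].round(0))
E
python3 -c "
from h import *
delta(.497,.112)"
```

```text
time: 3.43
ee_pos: [0.4172, -0.2879, 0.2478]
tcp_rot: [180.0, -0.0, 174.7]
wrist_force: [-0.1, 0.1, 0.7]
opening: 0.0816
t 3.43 pos [ 0.4172 -0.2879  0.2478] rot [ 1.7998e+02 -3.0000e-02  1.7472e+02] tool delta [-4.270e-02  4.056e-01  1.000e-04] q [-35.  -1.   4.  95.   0. -29.]
```

```bash
python3 -m handwheel '[[-0.005,0.04,0,0,0,0],[-0.005,0.04,0,0,0,0],[-0.005,0.04,0,0,0,0],[-0.005,0.04,0,0,0,0],[-0.005,0.04,0,0,0,0],[-0.005,0.04,0,0,0,0],[-0.005,0.04,0,0,0,0],[-0.005,0.04,0,0,0,0]]' >/dev/null
python3 -m handwheel '[[-0.003,0.04,0,0,0,0],[0,0.04,0,0,0,0],[0,0.006,0.01,0,0,0],[0,0,0.02,0,0,0],[0,0,0.02,0,0,0],[0,0,0,0,0,0],[0,0,0,0,0,0],[0,0,0,0,0,0]]'
python3 - <<'E'
from h import *
delta(.497,.112)
i,P=grab('wrist');save('w1',i)
q=P.reshape(-1,3);q=q[np.isfinite(q[:,0])]
m=(np.hypot(q[:,0]-.497,q[:,1]-.112)<.06)&(q[:,2]>.084)&(q[:,2]<.095)
if m.sum()>5: print(m.sum(),cv2.minAreaRect(q[m][:,:2].astype(np.float32)*1000),np.median(q[m][:,2]))
m=(np.hypot(q[:,0]-.49,q[:,1]-.009)<.025)&(q[:,2]>.096)&(q[:,2]<.106)
if m.sum()>5: print('knob',m.sum(),cv2.minEnclosingCircle(q[m][:,:2].astype(np.float32)*1000),np.median(q[m][:,2]))
E
```

```text
time: 4.77
ee_pos: [0.4977, 0.1103, 0.1992]
tcp_rot: [180.0, 0.0, 174.7]
wrist_force: [-0.2, -0.4, -0.4]
opening: 0.0809
t 4.77 pos [0.4977 0.1103 0.1992] rot [1.7999e+02 3.0000e-02 1.7472e+02] tool delta [ 0.0009  0.0016 -0.    ] q [12. -1. -2. 89. -0. 18.]
902 ((494.5308837890625, 108.67579650878906), (50.088069915771484, 60.51773452758789), 84.81231689453125) 0.08930292107141634
knob 974 ((485.39337158203125, 6.67445182800293), 13.679865837097168) 0.10021004620079554
```

View pics/w1.png

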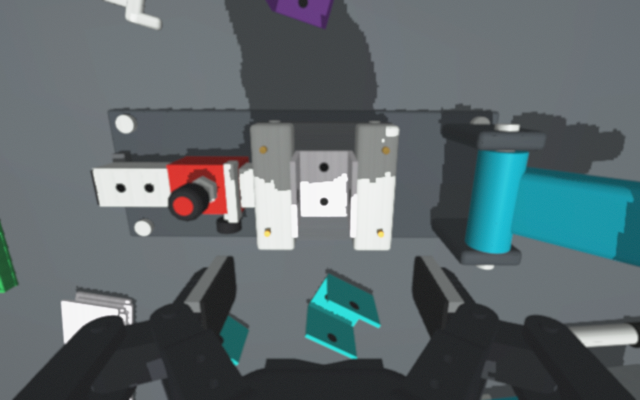

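The wrist view shows the bracket between the die blocks at (323,183), square to the jaws, with the knob at (185,203). I'll descend straight onto the bracket.

```bash
python3 -m handwheel '[[0.002,0,0.02,0,0,0],[0,0,0.02,0,0,0],[0,0,0.02,0,0,0],[0,0,0.02,0,0,0],[0,0,0.02,0,0,0],[0,0,0.01,0,0,0],[0,0,0.005,0,0,0],[0,0,0,0,0,0]]'
python3 -m handwheel '[[0,0,0,0,0,0],[0,0,0,0,0,0],[0,0,0,0,0,0],[0,0,0,0,0,0],[0,0,0,0,0,0],[0,0,0,0,0,0],[0,0,0,0,0,0],[0,0,0,0,0,0]]' -1 25
```

```text
time: 5.48
ee_pos: [0.4956, 0.1106, 0.0833]
tcp_rot: [-180.0, -0.0, 174.7]
wrist_force: [0.2, 0.3, 0.5]
opening: 0.0808
time: 6.15
ee_pos: [0.4964, 0.1109, 0.0847]
tcp_rot: [180.0, 0.1, 174.7]
wrist_force: [0.0, 0.6, 6.3]
opening: 0.0492
```

```bash
python3 -m handwheel '[[0,0,-0.01,0,0,0],[0,0,-0.02,0,0,0],[0,0,-0.025,0,0,0],[0,0,-0.025,0,0,0],[0,0,-0.025,0,0,0],[0,0,-0.01,0,0,0],[0,0,0,0,0,0],[0,0,0,0,0,0]]'
python3 -m handwheel '[[-0.004,-0.019,0,0,0,0],[-0.0072,-0.038,0,0,0,0],[-0.0072,-0.038,0,0,0,0],[-0.0072,-0.038,0,0,0,0],[-0.0072,-0.038,0,0,0,0],[-0.0072,-0.038,0,0,0,0],[-0.0072,-0.038,0,0,0,0],[-0.0072,-0.038,0,0,0,0]]'
python3 -m handwheel '[[-0.0072,-0.038,0,0,0,0],[-0.0072,-0.038,0,0,0,0],[-0.0072,-0.038,0,0,0,0],[-0.004,-0.019,0,0,0,0],[0,0,0,0,0,1.8],[0,0,0,0,0,0],[0,0,0,0,0,0],[0,0,0,0,0,0]]'
python3 - <<'E'
from h import *
delta(.5367,-.313)
i,P=grab('wrist');save('w2',i)
q=P.reshape(-1,3);q=q[np.isfinite(q[:,0])]
m=(np.hypot(q[:,0]-.4543,q[:,1]+.294)<.05)&(q[:,2]>.051)&(q[:,2]<.062)
if m.sum()>5: print(m.sum(),cv2.minAreaRect(q[m][:,:2].astype(np.float32)*1000),np.median(q[m][:,2]))
E
```

```text
time: 6.82
ee_pos: [0.4957, 0.1108, 0.198]
tcp_rot: [180.0, 0.0, 174.7]
wrist_force: [0.1, -0.4, -2.4]
opening: 0.0493
time: 7.48
ee_pos: [0.5228, -0.1798, 0.1961]
tcp_rot: [180.0, -0.2, 174.7]
wrist_force: [0.1, 0.6, -0.7]
opening: 0.0494
time: 8.15
ee_pos: [0.5367, -0.312, 0.1973]
tcp_rot: [180.0, -0.1, 173.0]
wrist_force: [-0.3, -0.2, -0.0]
opening: 0.0491
t 8.15 pos [ 0.5367 -0.312   0.1973] rot [ 1.7996e+02 -8.0000e-02  1.7303e+02] tool delta [-0.0001 -0.001  -0.    ] q [-30.  14.  15.  91.   0. -23.]
868 ((451.21661376953125, -296.1080017089844), (49.724918365478516, 59.81154251098633), 82.16610717773438) 0.05543684480694283
```

View pics/w2.png

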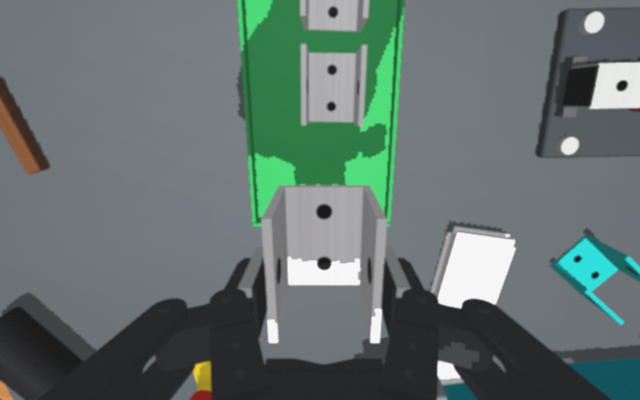

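The wrist view shows the bracket upright and held, over the tray's free end. done2 is at (333,85), well clear.

```bash
python3 -m handwheel '[[0,0,0.015,0,0,0],[0,0,0.025,0,0,0],[0,0,0.03,0,0,0],[0,0,0.03,0,0,0],[0,0,0.025,0,0,0],[0,0,0.013,0,0,0],[0,0,0.004,0,0,0],[0,0,0,0,0,0]]'
python3 -m handwheel '[[0,0,0.001,0,0,0],[0,0,0.001,0,0,0],[0,0,0.001,0,0,0],[0,0,0,0,0,0],[0,0,0,0,0,0],[0,0,0,0,0,0],[0,0,0,0,0,0],[0,0,0,0,0,0]]'
```

```text
time: 8.87
ee_pos: [0.5368, -0.3122, 0.056]
tcp_rot: [180.0, -0.0, 173.0]
wrist_force: [0.1, 0.4, 0.2]
opening: 0.0497
time: 9.53
ee_pos: [0.537, -0.3129, 0.0534]
tcp_rot: [-180.0, 0.0, 172.9]
wrist_force: [0.2, 0.1, -0.5]
opening: 0.0496
```

```bash
python3 -m handwheel '[[0,0,0.001,0,0,0],[0,0,0.001,0,0,0],[0,0,0.0005,0,0,0],[0,0,0,0,0,0],[0,0,0,0,0,0],[0,0,0,0,0,0],[0,0,0,0,0,0],[0,0,0,0,0,0]]'
```

```text
time: 10.2
ee_pos: [0.5369, -0.3128, 0.0508]
tcp_rot: [-180.0, -0.0, 172.9]
wrist_force: [-0.5, 0.2, 0.9]
opening: 0.0495
```

```bash
python3 -m handwheel '[[0,0,0.001,0,0,0],[0,0,0.0005,0,0,0],[0,0,0,0,0,0],[0,0,0,0,0,0],[0,0,0,0,0,0],[0,0,0,0,0,0],[0,0,0,0,0,0],[0,0,0,0,0,0]]'
```

```text
time: 10.87
ee_pos: [0.5369, -0.3128, 0.0507]
tcp_rot: [-180.0, 0.0, 172.9]
wrist_force: [-5.1, 3.1, 11.1]
opening: 0.0494
```

Contact: z stopped changing and Fz rose to 11 N. Next: release and lift.

```bash
python3 -m handwheel '[[0,0,-0.0015,0,0,0],[0,0,0,0,0,0],[0,0,0,0,0,0],[0,0,0,0,0,0],[0,0,0,0,0,0],[0,0,0,0,0,0],[0,0,0,0,0,0],[0,0,0,0,0,0]]' 0.8
python3 -m handwheel '[[0,0,0,0,0,0],[0,0,-0.01,0,0,0],[0,0,-0.02,0,0,0],[0,0,-0.03,0,0,0],[0,0,-0.03,0,0,0],[0,0,-0.03,0,0,0],[0,0,-0.02,0,0,0],[0,0,0,0,0,0]]'
python3 - <<'E'
from h import *
delta(.488,.009)
for n in('scene','side','wrist'):
    i,P=grab(n)
    if n=='wrist': save('w3',i)
    if n=='scene': save('s3',i[150:350,150:450])
    q=P.reshape(-1,3);q=q[np.isfinite(q[:,0])]
    for t,x,y in(('done2',.4543,-.294),('br',.5367,-.313)):
        m=(np.hypot(q[:,0]-x,q[:,1]-y)<.042)&(q[:,2]>.051)&(q[:,2]<.062)
        if m.sum()>5:print(n,t,m.sum(),cv2.minAreaRect(q[m][:,:2].astype(np.float32)*1000),np.median(q[m][:,2]))
E
```

```text
time: 11.53
ee_pos: [0.537, -0.3128, 0.0507]
tcp_rot: [180.0, -0.0, 172.9]
wrist_force: [-0.1, 0.8, 0.7]
opening: 0.0769
time: 12.2
ee_pos: [0.5382, -0.3136, 0.1971]
tcp_rot: [-179.8, 0.4, 172.9]
wrist_force: [1.2, -0.5, 0.5]
opening: 0.077
t 12.20 pos [ 0.5382 -0.3136  0.1971] rot [-179.82    0.41  172.94] tool delta [ 0.0895  0.314  -0.0016] q [-30.  14.  15.  90.  -0. -23.]
scene done2 119 ((453.8476867675781, -294.42730712890625), (51.19245529174805, 61.3156623840332), 81.77655029296875) 0.05518771204970485
scene br 151 ((537.3892822265625, -313.03448486328125), (51.51869201660156, 61.493656158447266), 82.6617202758789) 0.05499809994658145
side done2 92 ((453.5152282714844, -293.4368896484375), (54.651615142822266, 61.277198791503906), 80.1464614868164) 0.05491245084782781
side br 80 ((537.391357421875, -311.6484375), (57.9465446472168, 59.87971496582031), 84.92534637451172) 0.0547622204468427
wrist done2 918 ((451.4577331542969, -296.2219543457031), (50.03908920288086, 59.75636291503906), 82.67180633544922) 0.05550335511089885
wrist br 714 ((534.8995361328125, -314.4278564453125), (50.11056900024414, 59.930877685546875), 83.07781982421875) 0.05532928504150783
```

View pics/w3.png

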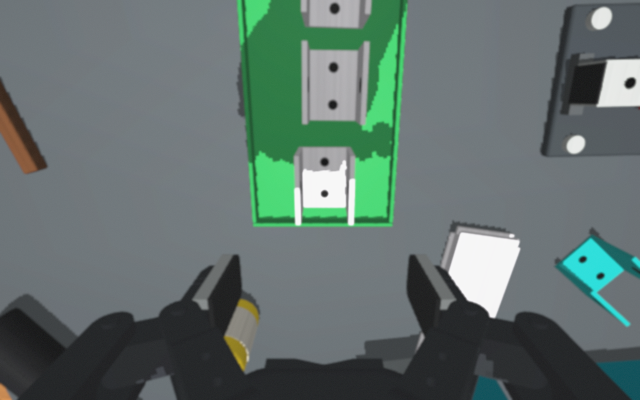

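The wrist view shows the bracket standing in the free end at (325,185), released, and done2 at (335,82) unmoved. The scene camera puts the bracket within 1 mm of target. Now for the knob.

```bash
python3 -m handwheel '[[0,0,0,0,0,-1.8],[0.006,0.02,0,0,0,0],[0.01,0.0396,0,0,0,0],[0.01,0.0396,0,0,0,0],[0.01,0.0396,0,0,0,0],[0.01,0.0396,0,0,0,0],[0.01,0.0396,0,0,0,0],[0.01,0.0396,0,0,0,0]]'
python3 -m handwheel '[[0.01,0.0396,0,0,0,0],[0.004,0.0196,0,0,0,0],[0,0,0,0,0,0],[0,0,0,0,0,0],[0,0,0,0,0,0],[0,0,0,0,0,0],[0,0,0,0,0,0],[0,0,0,0,0,0]]'
python3 - <<'E'
from h import *
delta(.488,.009,.094)
i,P=grab('wrist');save('w4',i);r,g,b=np.moveaxis(i.astype(int),2,0)
q=P.reshape(-1,3);c=i.reshape(-1,3).astype(int)
m=(np.hypot(q[:,0]-.488,q[:,1]-.009)<.025)&(q[:,2]>.097)&(q[:,2]<.106)
k=q[m];print(len(k),cv2.minEnclosingCircle(k[:,:2].astype(np.float32)*1000),cv2.minAreaRect(k[:,:2].astype(np.float32)*1000),np.median(k[:,2]))
d=m&(c[:,0]>120)&(c[:,1]<70);print('dot',d.sum(),q[d].mean(0))
E
```

```text
time: 13.02
ee_pos: [0.4935, -0.0485, 0.1895]
tcp_rot: [180.0, -0.1, 174.7]
wrist_force: [1.2, 0.2, -0.3]
opening: 0.0766
time: 13.68
ee_pos: [0.4864, 0.0091, 0.1906]
tcp_rot: [-180.0, -0.0, 174.7]
wrist_force: [-0.9, -0.2, 0.7]
opening: 0.0768
t 13.68 pos [0.4864 0.0091 0.1906] rot [-1.7999e+02 -2.0000e-02  1.7466e+02] tool delta [-0.0016  0.      0.0966] q [ 1. -4. -6. 89. -0.  6.]
999 ((485.48052978515625, 6.416958332061768), 13.22961711883545) ((485.1907043457031, 6.649960517883301), (25.90630340576172, 25.579519271850586), 77.5325927734375) 0.10029979494230304
dot 242 [0.48635521 0.00632105 0.10064247]
```

View pics/w4.png

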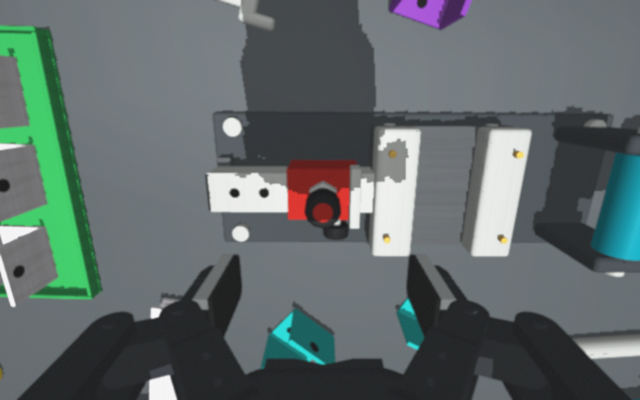

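The wrist view shows the knob centred between the open jaws at (323,207), with the black clamp screw below it at (337,230), clear of the fingers.

```bash
python3 -m handwheel '[[-0.001,-0.0005,0.01,0,0,0],[0,0,0.02,0,0,0],[0,0,0.02,0,0,0],[0,0,0.02,0,0,0],[0,0,0.016,0,0,0],[0,0,0.01,0,0,0],[0,0,0,0,0,0],[0,0,0,0,0,0]]'
python3 -m handwheel '[[0,0,0,0,0,0],[0,0,0,0,0,0],[0,0,0,0,0,0],[0,0,0,0,0,0],[0,0,0,0,0,0],[0,0,0,0,0,0],[0,0,0,0,0,0],[0,0,0,0,0,0]]' -1 30
```

```text
time: 14.4
ee_pos: [0.4871, 0.0093, 0.0946]
tcp_rot: [-180.0, -0.0, 174.7]
wrist_force: [0.6, 1.2, 0.1]
opening: 0.077
time: 15.07
ee_pos: [0.4876, 0.0088, 0.0957]
tcp_rot: [-179.9, 0.1, 174.7]
wrist_force: [-1.6, -4.3, 6.3]
opening: 0.0263
```

```bash
python3 -m handwheel '[[0,0,0,0,0,0],[0,0,0,0,0,0],[0,0,-0.003,0,0,0],[0,0,-0.003,0,0,0],[0,0,-0.003,0,0,0],[0,0,-0.003,0,0,0],[0,0,-0.001,0,0,0],[0,0,0,0,0,0]]' -1 70
python3 -m handwheel '[[0,0,0,0,0,0],[0,0,0,0,0,0],[0,0,0,0,0,0],[0,0,0,0,0,0],[0,0,0,0,0,0],[0,0,0,0,0,0],[0,0,0,0,0,0],[0,0,0,0,0,0]]'
```

```text
time: 15.73
ee_pos: [0.4874, 0.009, 0.1068]
tcp_rot: [-179.9, -0.0, 174.7]
wrist_force: [5.7, -4.3, -10.5]
opening: 0.0245
time: 16.4
ee_pos: [0.4875, 0.009, 0.1066]
tcp_rot: [-179.9, -0.0, 174.7]
wrist_force: [6.3, -4.3, -11.3]
opening: 0.0245
```

Force rose to 11 N, so the pin is drawn about 11 mm. Next, slide outward by 25 mm.

```bash
python3 -m handwheel '[[0,-0.003,0,0,0,0],[0,-0.005,0,0,0,0],[0,-0.005,0,0,0,0],[0,-0.005,0,0,0,0],[0,-0.005,0,0,0,0],[0,-0.002,0,0,0,0],[0,0,0,0,0,0],[0,0,0,0,0,0]]'
python3 - <<'E'
from h import *
delta(.4875-.025*.0924,.009-.025*.9957)
o=monitor.get_obs();print(o['wrist_force'])
E
```

```text
time: 17.07
ee_pos: [0.4851, -0.0155, 0.1065]
tcp_rot: [180.0, -0.0, 174.7]
wrist_force: [6.3, -0.8, -13.0]
opening: 0.025
t 17.07 pos [ 0.4851 -0.0155  0.1065] rot [ 1.7998e+02 -4.0000e-02  1.7474e+02] tool delta [-0.0001 -0.0004 -0.    ] q [ -2.  -4. -15.  79.   0.   3.]
[  6.29644661  -0.76772926 -12.96513245]
```

```bash
python3 -m handwheel '[[0,-0.0004,0.001,0,0,0],[0,0,0.002,0,0,0],[0,0,0.002,0,0,0],[0,0,0.002,0,0,0],[0,0,0.002,0,0,0],[0,0,0.002,0,0,0],[0,0,0.001,0,0,0],[0,0,0,0,0,0]]'
python3 -m handwheel '[[0,0,0.001,0,0,0],[0,0,0,0,0,0],[0,0,0,0,0,0],[0,0,0,0,0,0],[0,0,0,0,0,0],[0,0,0,0,0,0],[0,0,0,0,0,0],[0,0,0,0,0,0]]'
```

```text
time: 17.73
ee_pos: [0.4851, -0.0161, 0.096]
tcp_rot: [-180.0, 0.0, 174.7]
wrist_force: [3.5, -2.7, -4.4]
opening: 0.0246
time: 18.4
ee_pos: [0.4852, -0.0161, 0.0959]
tcp_rot: [-180.0, 0.1, 174.7]
wrist_force: [0.3, -3.1, 5.4]
opening: 0.0245
```

Bottomed at the original height, with the force reversing from -4 to +5 N. I'll add a slight down-bias and check visually.

```bash
python3 -m handwheel '[[0,0,0.001,0,0,0],[0,0,0,0,0,0],[0,0,0,0,0,0],[0,0,0,0,0,0],[0,0,0,0,0,0],[0,0,0,0,0,0],[0,0,0,0,0,0],[0,0,0,0,0,0]]'
python3 - <<'E'
from h import *
delta(.4852,-.0161)
A={n:np.load('/tmp/%s.npz'%n) for n in('scene','side')}
def redm(i,P):
    r,g,b=np.moveaxis(i.astype(int),2,0); return P[(r>130)&(g<60)&(b<60)&(abs(P[...,0]-.49)<.06)&(abs(P[...,1])<.08)&(P[...,2]<.062)&(P[...,2]>.055)]
out=[]
for n in('scene','side'):
    i,P=grab(n)
    for t,q in(('before',redm(A[n]['i'],A[n]['P'])),('after',redm(i,P))): print(n,t,len(q),np.percentile(q[:,1],[2,50,98]).round(4) if len(q) else '')
    c=(slice(120,240),slice(260,420)) if n=='scene' else (slice(150,270),slice(240,400))
    out.append(cv2.resize(i[c],None,fx=2.5,fy=2.5))
    q=P.reshape(-1,3);q=q[np.isfinite(q[:,0])]
    for t,x,y in(('done1',.376,-.283),('done2',.4543,-.294),('br',.5374,-.313)):
        m=(np.hypot(q[:,0]-x,q[:,1]-y)<.042)&(q[:,2]>.051)&(q[:,2]<.062)
        if m.sum()>5:print(n,t,m.sum(),np.round(cv2.minAreaRect(q[m][:,:2].astype(np.float32)*1000)[0],1),np.median(q[m][:,2]))
save('end',np.hstack(out))
i,P=grab('wrist');save('w5',i)
E
```

```text
time: 19.07
ee_pos: [0.4853, -0.0161, 0.0958]
tcp_rot: [-180.0, 0.1, 174.7]
wrist_force: [-3.8, -3.0, 13.1]
opening: 0.0244
t 19.07 pos [ 0.4853 -0.0161  0.0958] rot [-1.7998e+02  1.2000e-01  1.7473e+02] tool delta [ 0.0001  0.     -0.    ] q [ -2.  -4. -16.  78.  -0.   3.]
scene before 137 [-0.021  -0.0082  0.0237]
scene after 80 [-0.0447 -0.0243  0.0014]
scene done1 111 [ 375.6 -283.4] 0.055097968819121546
scene done2 121 [ 454.1 -294.8] 0.05544754721808087
scene br 148 [ 537.5 -313.1] 0.05522715738874273
side before 59 [-0.0181 -0.0044  0.0185]
side after 6 [-0.0417 -0.0169 -0.0127]
side done1 93 [ 376.  -282.7] 0.05452169861510403
side done2 87 [ 454.5 -293.8] 0.054662272217280705
side br 30 [ 522.9 -310.7] 0.05427305504972291
```

View pics/end.png

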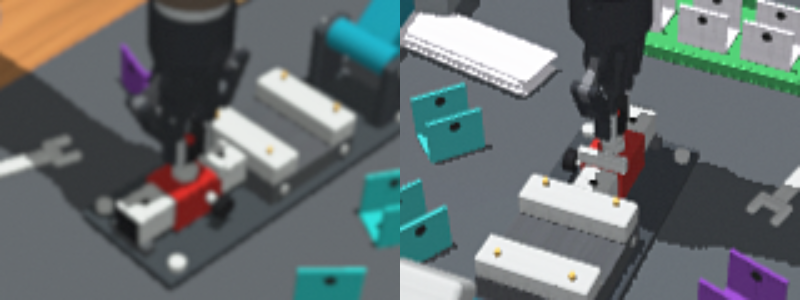

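View pics/w5.png

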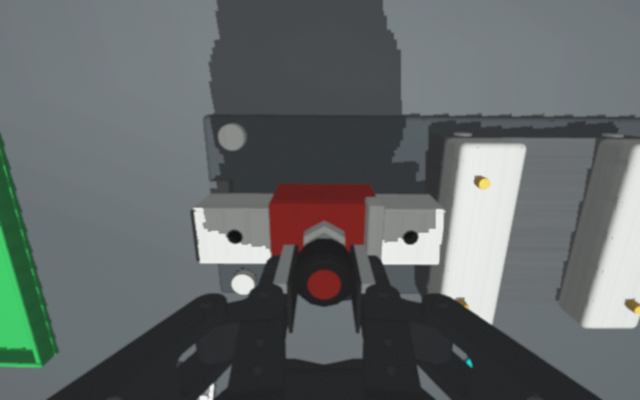

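The pictures show the stop moved one hole outward, with one hole now visible beyond it where there were two. The fingers are on the knob at (323,280). One last numeric check of the knob's height, then hand in.

```bash
python3 - <<'E'
from h import *
i,P=grab('wrist');c=i.astype(int);m=(c[...,0]>110)&(c[...,1]<60)
m[:265]=0;q=P[m];q=q[np.isfinite(q[:,0])];print('dot',len(q),np.median(q,0),monitor.get_obs()['wrist_force'])
if .097<np.median(q[:,2])<.1035: order.job_done();print('handed in')
E
```

```text
dot 675 [ 0.48348403 -0.01743989  0.10074811] [-3.04917534 -2.72311403 13.69873546]
the job is handed in; nothing more can be done
handed in
```

I moved the bracket from the die into the tray's free space, reset the stop one hole outward, and handed the job in at about 19.3 s. The gripper is still holding the knob with the pin home. No verdict is reported, so this rests on my own checks.

- **Bracket:** I set it down until the floor contact registered, then let go. The scene camera shows it upright, within about 1 mm of my estimate of the free space's middle. The side camera's last reading was about 15 mm off. That view gave only 30 points because the arm blocked part of it, and it had agreed (within 2 mm) before that.
- **Finished brackets:** Both are within 1 mm of where they started.
- **Stop:** I drew the pin about 11 mm and moved the knob 25 mm outward; the red sleeve measured about 24 mm of travel in the images. I then lowered the pin until it bottomed at its original height.
- **Pin home:** The red dot on the knob is at 100.7 mm, against 100.6 mm before. The grip is set to 70 N with about 13 N pressing down.

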